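# Wind up a ratchet bench clamp on an offcut

## Task

Clamp the wooden offcut for carving: wind the ratchet clamp's bar knob clockwise, click by click, until the offcut is squeezed against the stop, and leave it at a click where the sprung jaw plate is pushed back 3 to 9 mm and the pawl has caught, so that it stays tight when you let go. Never wind so far that the plate is pushed back more than 11 mm, work the clamp by its knob alone without pushing on jaw or offcut, and leave the other tools where they lie.

Things in the scene. Friction and masses are not known exactly. Their poses are not given: they have to be found in the camera images.
- clamp: ratchet bench clamp, fixed on the bench: plywood bed 170 x 390 x 18 mm; at its -y end a grey head (x -58 to 60, y -180 to -65, height 40 front to 95 mm back) whose flat face slopes 25 deg from level, rising towards +x, so it looks up and towards -x. Origin on the bench under the bed, x across the bed, y along it (the jaw moves to +y), z up.
- knob_grip (a point): middle of the wooden bar knob on the sloping face, the point to grip: bar 64 mm long (point x), 20 thick (point y), 36 high (point z). Site z is the knob's axis, pointing out of the face, 25 deg from vertical. The point is 30 mm above the top of the steel ratchet wheel (94 mm diameter) under the bar and 28 above the pawl's top; in the clamp's frame at (-24, -122.5, 106) mm. The bar may start at any angle.
- knob (a joint): angle of knob and ratchet wheel, rad, growing clockwise seen from outside (about -z of knob_grip); moves the jaw 10 mm per rad towards the offcut. 12 teeth: a click every 0.524 rad, 0.03 to 0.07 past whole multiples of 0.524, where it then rests. A spring drives it back (up to 0.25 N m when the plate is loaded); let go between clicks it runs back to the last tooth caught, and past that it cannot go.
- pawl (a joint): lift of the sprung steel pawl at the upper edge of the ratchet wheel, rad: about 0 (under 0.08) when it lies in a tooth gap, rising to about 0.2 as it rides up a tooth, then it drops: the click.
- jaw: dark steel jaw block 90 x 20 x 40 mm that slides along the bed, driven by the knob; carries the jaw plate. Origin on the bed under the block's middle, axes as the clamp's; the wood face of the plate is 37 mm ahead (+y) of the origin when not pushed back.
- jaw_plate (a joint): how far the sprung, wood-faced plate (90 x 12 x 36 mm) in front of the jaw block is pushed back, m: 0 free (gap to the block 15 mm), 0.015 at most. It starts to yield at 3 N and takes 0.8 N per mm more; a click (5.2 mm) pushes it 5.2 mm once the offcut is against the stop.
- stop: dark wooden stop block 100 x 24 x 42 mm screwed to the bed, its place along the bed varies. Origin under its middle, axes as the clamp's; the face towards the offcut is at y = -12 mm.
- offcut: loose rectangular wood offcut 60 x 90 x 35 mm on the bed between jaw plate and stop, squeezed across its 60 mm side (its own x, which lies along the bed). Origin under its middle.
- wax_tin: round tin, 68 mm diameter, 26 mm high, on the bed behind the stop; leave it. Origin under its middle.
- dust_brush: bench brush 260 mm long lying behind the clamp; leave it. Origin under its middle.
- spoon_blank: rough wooden spoon 231 mm long, 16 mm high, lying in front of the clamp; leave it. Origin under its middle.
- block_plane: block plane 160 mm long, 43 mm high, on the left; leave it. Origin under its middle.
- tape_measure: tape measure 76 mm long, 58 mm high, on the right; leave it. Origin under its middle.

How it is judged (in metres and radians):
At the end, for the whole second after the job is handed in: The offcut lies flat, squeezed between jaw plate and stop with more than 3 N on each; the plate is pushed back 2.5 to 9.5 mm; the pawl lies in a tooth gap (lift under 0.09 rad) and the knob is at rest, held by the pawl alone (value of joint jaw_plate between 0.0025 and 0.0095 m and value of joint pawl below 0.09 rad and velocity of joint knob between -0.05 and 0.05 rad/s and contact force between offcut and stop above 3 N and contact force between offcut and jaw above 3 N and angle between offcut's own z axis and vertical below 0.06 rad and linear speed of offcut below 0.02 m/s); the robot touches nothing.
It fails at once if the jaw plate is pushed back more than 11 mm (wound too far) (value of joint jaw_plate above 0.0112 m).
It fails at once if the robot pushes on the jaw or its plate (contact force between any of the fingers, the arm and jaw above 2 N).
It fails at once if the robot pushes on the offcut (contact force between any of the fingers, the arm and offcut above 2 N).
It fails at once if another tool is moved more than 30 mm (distance of any of wax_tin, dust_brush, spoon_blank, block_plane, tape_measure from where it was at the start of the episode above 0.03 m).
It also fails if it takes over 64 s, if anything falls off the work surface, if the arm or the gripper's body presses on something with over 40 N, if the wrist force passes 120 N, or if a joint passes its speed limit or range.

## Robot

A 6-joint arm with a two-finger parallel gripper is mounted at the origin on a cart in front of the work surface, level with it; the furniture and walls round the work are solid. World frame = base frame: x ahead of the robot, y to its left, z up, the work surface at z = 0. Lengths are in mm, angles in rad, forces in N, time in s.
With the tool pointing down it reaches from about 425 to 950 mm from the base axis. Payload 3.5 kg.
Tool frame: the origin (TCP) lies at the very end of the fingers, on their centre line; the grasp point (between the pads) lies 19 mm behind it; z points along the fingers, y is the line along which they close (so a half turn about z gives the same grasp; the last joint's range is limited). The gripper opens to 85 mm and grips with 20 to 120 N. Pads are 22 mm wide; open, the fingers measure 114 mm over their backs; the gripper's body (76 mm by 85 mm) begins 54 mm behind the grasp point. The pads swing forward as they close: fully open they stand 13 mm farther back than shut.
Start: joints at [1.119, 0.286, 1.577, -0, 1.279, -0.15], TCP at [200.6, 644.489, 231.325] pointing down, gripper open.
Joint ranges: [-2.77, 2.77], [-0.9, 2.22], [0.21, 2.48], [-1.53, 4.67], [0.24, 2.81], [-2.84, 2.84]. Speed limits (rad/s): [2.79, 2.79, 3.14, 3.14, 3.14, 3.14].

## Interface

Orientations are given as a 3x3 rotation matrix whose columns are the frame's x, y, z axes.
In Python, from workcell import * gives the robot as it stands.
- The arm moves only by the shell command python3 -m jog 'ROWS'. ROWS is JSON, a list of rows, each a list of 5 numbers: the gripper's target within -1 to 1 (fully open at 1, half-way at 0, shut at -1), then the shift along the tool's x, y, z scaled (see below), then the turn about the tool's z scaled (see below). A call has 1 to 10 rows; each row shifts and turns the commanded pose from where the row before left it, along the tool's axes as they then stand; what a row does not reach is not made up. The controller multiplies each number of a shift by 0.25 m and each number of a turn by pi rad. A row lasts 1/10 s, in which the tool goes at most 50 mm and 8.59 degrees, less where a joint would pass 70% of its speed; a pose out of reach is approached as far as the arm can. A call with a number of a shift or a turn outside -1 to 1 is refused whole. A call with a gripper value outside its range is refused whole. The fingers move at their own pace and stop on an object; the grip force is fixed at half the most. Time passes only in rows, so rows that do not move let the fingers close. It gives the time, the measured TCP pose, the force, the opening and the grip force at its end, in the units of the state.
- read_state(): the state, without advancing time (a new reading comes with each control period).
- capture(name): name is "side" or "top"; returns (picture, depth): 480x640x3 uint8, blue, green, red; 480x640 float32, mm along the optical axis (not along the pixel's ray), 0 where there is no reading.
- camera_params(name): a dict with "vfov" (degrees; the focal length in pixels is half the picture's height over the tangent of half this angle, whatever the lens; pixels are square), "cx", "cy" (the principal point, pixels), "k1" (the pictures are not rectified: a ray, as slopes to the right and down, at radius r is drawn at 1 + k1 r^2 times it, then the intrinsics apply), "eye" and "attitude" of the camera in the world. Camera axes: x right, y down, z forward; pixel columns grow to the right and rows downward; lengths in mm; the calibration is good to about 2 mm. A picture is of the moment at which its call begins. camera_params takes no time and is no camera call.
- job_done(): hands the job in; it is judged then, once.
The state is a dict: "clock": time; "joints": joint angles; "qd": joint speeds; "tau": joint torques, N m; "position": TCP position; "tool_rot": TCP orientation; "ft_force": force on the tool from outside, world axes, zero at the start; "torque": the same for the moment, N m; "grip_width": finger opening in mm; "grip_force": force on a finger pad.
Only numpy, scipy, OpenCV 4.12 (cv2) and the standard library are available. Lean on these libraries where they do the work, as an engineer would, in place of code of your own. Each camera call takes 0.05 s, during which the arm holds its last target. There are 200 camera calls.

## Working session

There is one attempt and no reset: what is moved stays moved. The work goes in short steps, Python scripts to look and compute and a shell command to move; the robot and the scene stay as the last step left them, time stands still between calls to the robot, and variables do not carry over. Pictures are saved under pics/ and viewed, at most 10 in all, crops included, and the job is handed in when it is done.

```bash
mkdir -p pics; cat > h.py <<'E'
from workcell import *
import numpy as np, cv2
def K(name):
    p=camera_params(name); f=240/np.tan(np.radians(p["vfov"])/2)
    return p,f
def pt(name,u,v,d):
    "pixel(s)+depth -> world"
    p,f=K(name); u,v,d=map(lambda a:np.atleast_1d(np.asarray(a,float)),(u,v,d))
    x=(u-p["cx"])/f; y=(v-p["cy"])/f
    xs,ys=x.copy(),y.copy()
    for _ in range(20):
        s=1+p["k1"]*(xs**2+ys**2); xs,ys=x/s,y/s
    c=np.stack([xs*d,ys*d,d],-1)
    return c@np.array(p["attitude"]).T+np.array(p["eye"])
E
python3 - <<'E'
from h import *
for n in("side","top"):
    print(camera_params(n)); a,d=capture(n); cv2.imwrite(f"pics/{n}0.png",a); np.savez(f"{n}0.npz",a=a,d=d)
print(read_state())
E
```

```text
{'vfov': 52.25536778284041, 'cx': 318.6030678984471, 'cy': 234.26904627458026, 'k1': -0.01775122995681972, 'eye': array([  50.87287515, -907.31854141,  821.0402691 ]), 'attitude': array([[ 0.87019212, -0.26365596,  0.41623456],
       [-0.49217427, -0.50461874,  0.70931264],
       [ 0.02302525, -0.82209821, -0.56887993]])}
{'vfov': 44.904160977660766, 'cx': 316.8127143635154, 'cy': 240.08710522564505, 'k1': 0.010531249081634131, 'eye': array([ 282.10886112,  -35.83469666, 1585.95099206]), 'attitude': array([[-0.00546004, -0.98091225,  0.19437426],
       [-0.99998024,  0.00475044, -0.00411665],
       [ 0.00311471, -0.1943929 , -0.9809188 ]])}
{'clock': 0.1, 'joints': array([ 1.11896851e+00,  2.87134339e-01,  1.57801102e+00, -1.84150463e-05,
        1.27858212e+00, -1.49987586e-01]), 'qd': array([ 0.00077047, -0.00082216, -0.00181635,  0.00013247, -0.00228694,
        0.00087994]), 'tau': array([ 1.26996747e-03, -4.07293618e+01, -2.93700027e+01, -1.48716285e-04,
        3.36233148e-03, -1.41697811e-05]), 'position': array([200.37372607, 643.96489297, 230.05790929]), 'tool_rot': array([[-9.54792490e-01,  2.97271698e-01, -9.16222140e-04],
       [ 2.97272957e-01,  9.54790590e-01, -1.92829501e-03],
       [ 3.01572745e-04, -2.11348966e-03, -9.99997721e-01]]), 'ft_force': array([-0.00768362,  0.73461501,  0.11699797]), 'torque': array([ 0.0248129 , -0.04661327, -0.08065881]), 'grip_force': 0.0, 'grip_width': 85.44638617349312}
```

View pics/top0.png

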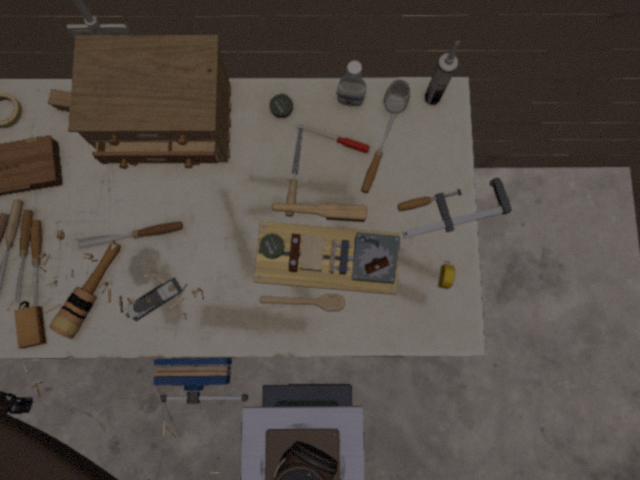

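View pics/side0.png

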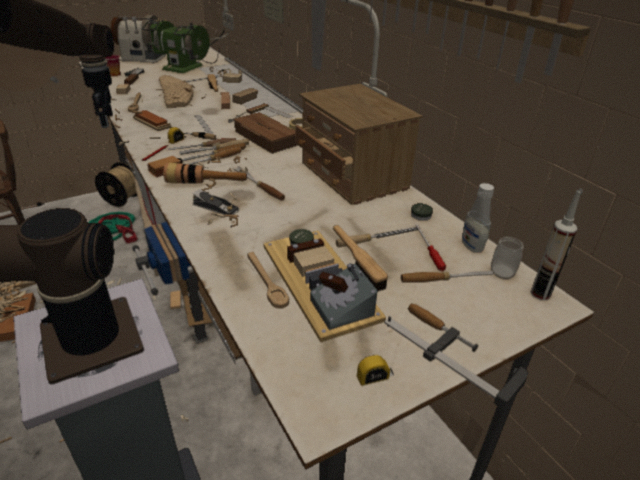

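The top view shows the clamp with its bed at u 255–400, v 222–293, the head at about (376,258) and the dark-brown bar knob at about (376,264). The side view shows the knob at about (328,281), on the slope facing the robot. Next I'll measure the bed rectangle and the knob from the depth.

```bash
cat >> h.py <<'E'
def cloud(n,d): 
    v,u=np.mgrid[:480,:640]; return pt(n,u.ravel(),v.ravel(),d.ravel()).reshape(480,640,3)
def knobmask(a,P,c,R,rng=(12,62)):
    "points in knob frame (origin wheel top ~) brown"
    return None
E
python3 - <<'E'
from h import *
z=np.load("top0.npz");a,d=z["a"],z["d"];P=cloud("top",d)
hsv=cv2.cvtColor(a,cv2.COLOR_BGR2HSV)
s=(slice(215,300),slice(240,410))
m=np.zeros((480,640),bool); m[s]=True
h=P[...,2]; print("table z",np.median(h[300:330,400:440]))
bed=m&(h>9)&(h<27)
n,l,st,_=cv2.connectedComponentsWithStats(bed.astype(np.uint8)); print(st[1:][st[1:,4]>40])
tall=m&(h>10)
n,l,st,_=cv2.connectedComponentsWithStats(tall.astype(np.uint8)); k=1+st[1:,4].argmax(); print(st[k])
# bed outline at level 18 by colour/height
q=P[l==k]; print(cv2.minAreaRect(q[:,:2].astype(np.float32)))
for (u,v) in [(376,264),(370,269),(383,259),(360,240),(395,240),(295,253),(312,253),(335,257),(345,257)]:
    print(u,v,P[v,u].round(),hsv[v,u])
cv2.imwrite("pics/topcrop.png",cv2.resize(cv2.convertScaleAbs(a[215:300,240:410],alpha=1.6),None,fx=4.5,fy=4.5,interpolation=cv2.INTER_CUBIC))
E
```

```text
table z 1.6514071521074811
[[ 252  222  149   73 4323]
 [ 402  230    8    9   50]
 [ 334  247    7   20   97]
 [ 316  294   28    6  112]
 [ 260  296   55    4  116]]
[ 253  222  148   73 8679]
((456.7833251953125, -61.986114501953125), (392.02630615234375, 352.7637939453125), 84.46817016601562)
376 264 [ 509. -192.  127.] [ 19 130  43]
370 269 [ 497. -177.  122.] [  8 162  44]
383 259 [ 522. -210.  124.] [ 16 214  31]
360 240 [ 576. -154.  103.] [132  19  67]
395 240 [ 577. -247.   95.] [113  14  73]
295 253 [549.  16.  62.] [ 12 194  42]
312 253 [551. -29.  51.] [ 17  61 112]
335 257 [545. -92.  18.] [120  13  61]
345 257 [ 538. -117.   62.] [120  25  52]
```

View pics/topcrop.png

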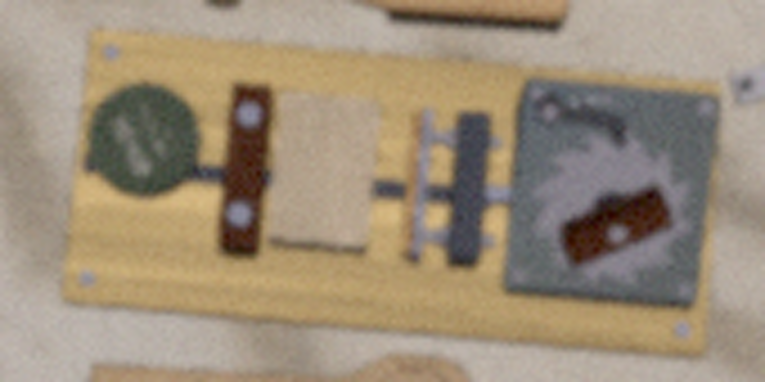

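Crop: bed corners at about (260,222), (400,233), (397,294) and (254,282) in full-picture pixels. The knob bar lies at about 30° to the bed axis, centred at about (377,265), and the offcut is nearly at the stop. I'll work out the clamp frame, bar angle and gap.

```bash
cat >> h.py <<'E'
def ray(name,u,v,zz):
    p=camera_params(name); e=np.array(p["eye"]); r=pt(name,u,v,np.ones(np.size(u)))-e
    return e+r*((zz-e[2])/r[:,2])[:,None]
E
python3 - <<'E'
from h import *
c=np.array([[92,30],[720,80],[706,354],[65,302]])/4.5+[240,215]-0.39
C=ray("top",c[:,0],c[:,1],18.); print(C.round(1))
for i in range(4): print(np.linalg.norm(C[i]-C[i-1]).round(1))
yv=(C[0]+C[3]-C[1]-C[2])[:2]; yaw=np.arctan2(-yv[0],yv[1]); o=C.mean(0)[:2]
xv=(C[0]+C[1]-C[2]-C[3])[:2]; print("yaw",np.degrees(yaw),"from x",np.degrees(np.arctan2(xv[1],xv[0])),"o",o)
z=np.load("top0.npz");a,d=z["a"],z["d"];P=cloud("top",d)
R=np.array([[np.cos(yaw),-np.sin(yaw),0],[np.sin(yaw),np.cos(yaw),0],[0,0,1]])
t=np.radians(25); Rx=R@np.array([[np.cos(t),0,-np.sin(t)],[0,1,0],[np.sin(t),0,np.cos(t)]]) # cols: u up-slope, v clamp y, n
g=np.array([*o,0])+R@[-24,-122.5,106]; print("grip",g,"n",Rx[:,2])
np.savez("clamp.npz",R=R,o=o,Rx=Rx,g=g,yaw=yaw)
Q=(P-g)@Rx
hsv=cv2.cvtColor(a,cv2.COLOR_BGR2HSV)
m=np.zeros((480,640),bool); m[240:295,350:405]=True
m1=m&(hsv[...,0]<25)&(hsv[...,1]>90)&(hsv[...,2]<75)&(Q[...,2]>-5)&(np.hypot(Q[...,0],Q[...,1])<55)
q=Q[m1]; print(m1.sum(),q.mean(0),np.median(q[:,2]))
print(cv2.minAreaRect(q[:,:2].astype(np.float32)))
vals,vec=np.linalg.eigh(np.cov(q[:,:2].T)); print("bar dir (u,v)",vec[:,1],np.degrees(np.arctan2(vec[1,1],vec[0,1])))
# using rays to bar-top plane (18 above grip)
vv,uu=np.nonzero(m1); e=np.array(camera_params("top")["eye"]); r=pt("top",uu,vv,np.ones(len(uu)))-e
n=Rx[:,2]; w=e+r*(((g+18*n-e)@n)/(r@n))[:,None]; q=(w-g)@Rx; print("plane",q.mean(0),cv2.minAreaRect(q[:,:2].astype(np.float32)))
# edges along bed in clamp frame
for nm,u,v,zz in [("platefrontTop",408,185,54),("plateback",430,185,54),("offR",376,170,53),("offL",272,165,53),("stopR",269,165,60),("jawL",458,190,58),("jawR",488,190,58)]:
    w=ray("top",u/4.5+239.6,v/4.5+214.6,zz)[0]; print(nm,(R.T@(w-[*o,0])).round(1))
E
```

```text
[[ 646.7  114.4   18. ]
 [ 613.4 -271.1   18. ]
 [ 445.2 -257.    18. ]
 [ 478.5  128.4   18. ]]
168.7
386.9
168.8
386.9
yaw -4.940360641934345 from x -4.758115975294419 o [545.92694381 -71.30848987]
grip [ 511.46655941 -191.28653747  106.        ] n [-0.42104818  0.03639536  0.90630779]
162 [ 2.87430659 -1.75735861 15.55978714] 17.221579140906922
((0.5537104606628418, -3.393463134765625), (19.837282180786133, 58.304988861083984), 28.7620906829834)
bar dir (u,v) [-0.48389172  0.87512788] 118.93988616355472
plane [ 3.54584421 -1.529963   18.        ] ((3.7334985733032227, -1.6749420166015625), (23.25217056274414, 58.07024002075195), 29.08462142944336)
platefrontTop [-2.4 -6.9 54. ]
plateback [ -1.4 -20.   54. ]
offR [ 5.2 12.7 53. ]
offL [ 3.2 74.7 53. ]
stopR [ 1.8 76.2 60. ]
jawL [ -3.7 -36.7  58. ]
jawR [ -2.3 -54.4  58. ]
```

Measurements agree with the given sizes: bed 169 x 387 mm, knob within 4 mm of where the clamp frame puts it, and a total gap of about 23 mm. The tool has to stay vertical, so I'll grip the bar from above and turn the last joint from about -42° upward.

```bash
python3 -m jog '[[1,-0.123,-0.082,0,0],[1,-0.123,-0.082,0,0],[1,-0.123,-0.082,0,0],[1,-0.123,-0.082,0,0],[1,-0.123,-0.082,0,0],[1,-0.123,-0.082,0,0]]' && python3 -m jog '[[1,-0.123,-0.082,0,0],[1,-0.123,-0.082,0,0],[1,-0.123,-0.082,0,0],[1,-0.123,-0.082,0,0],[1,-0.123,-0.082,0,0],[1,-0.123,-0.082,0,0]]' && python3 -m jog '[[1,-0.055,-0.1415,0,0],[1,-0.055,-0.1415,0,0],[1,-0.055,-0.1415,0,0],[1,-0.055,-0.1415,0,0],[1,-0.055,-0.1415,0,0],[1,-0.055,-0.1415,0,0],[1,-0.055,-0.1415,0,0]]' && python3 -m jog '[[1,-0.055,-0.1415,0,0],[1,-0.055,-0.1415,0,0],[1,-0.055,-0.1415,0,0],[1,-0.055,-0.1415,0,0],[1,-0.055,-0.1415,0,0],[1,-0.055,-0.1415,0,0],[1,0,0,0,0],[1,0,0,0,0]]'; python3 -c "
from h import *
s=read_state();print(s['joints'],s['tool_rot'])"
```

```text
clock: 0.7
position: [340.7, 470.7, 230.7]
tool_rot: [[-0.955, 0.297, -0.001], [0.297, 0.955, -0.001], [0.0, -0.001, -1.0]]
ft_force: [0.8, 0.2, -0.0]
grip_width: 85.4
grip_force: 0.0
clock: 1.3
position: [480.2, 298.5, 230.8]
tool_rot: [[-0.955, 0.297, -0.001], [0.297, 0.955, -0.0], [0.001, -0.0, -1.0]]
ft_force: [0.3, 0.0, 0.3]
grip_width: 85.3
grip_force: 0.0
clock: 2.0
position: [497.6, 33.5, 230.9]
tool_rot: [[-0.955, 0.297, -0.001], [0.297, 0.955, 0.0], [0.001, -0.0, -1.0]]
ft_force: [0.6, 0.2, -0.5]
grip_width: 85.3
grip_force: 0.0
clock: 2.8
position: [513.4, -192.7, 230.6]
tool_rot: [[-0.954, 0.299, -0.001], [0.299, 0.954, 0.001], [0.001, 0.001, -1.0]]
ft_force: [0.5, 0.6, -0.2]
grip_width: 85.5
grip_force: 0.0
[-5.44329688e-01  8.52397916e-03  1.88917431e+00  4.09315570e-04
  1.24550696e+00 -1.81165957e+00] [[-9.54266288e-01  2.98955620e-01 -1.17866528e-03]
 [ 2.98954311e-01  9.54266712e-01  1.16685639e-03]
 [ 1.47359932e-03  7.61124649e-04 -9.99998625e-01]]
```

```bash
python3 -m jog '[[0.5,0,0,0,0.0404],[0.5,0,0,0,0.0404],[0.5,0,0,0,0.0404],[0.5,0,0,0,0.0404],[0.5,0,0,0,0.0404],[0.5,0,0,0,0.0404],[0.5,0,0,0,0.0404],[0.5,0,0,0.1,0],[0.5,0,0,0.1,0],[0.5,0,0,0.1,0]]' && python3 -m jog '[[0.4,0,0,0,0],[0.4,0,0,0,0]]'; python3 - <<'E'
from h import *
a,d=capture("side"); p=[cv2.resize(cv2.convertScaleAbs(a[200:350,240:420],alpha=1.7),None,fx=2.2,fy=2.2,interpolation=3)]
a,d=capture("top"); p.append(cv2.resize(cv2.convertScaleAbs(a[215:300,310:412],alpha=1.7),(396,330),interpolation=3))
cv2.imwrite("pics/pre.png",np.hstack(p))
E
```

```text
clock: 3.8
position: [513.8, -190.5, 155.6]
tool_rot: [[-0.373, 0.928, 0.0], [0.928, 0.373, 0.0], [0.0, 0.0, -1.0]]
ft_force: [-0.1, 0.4, -0.1]
grip_width: 64.1
grip_force: 0.0
clock: 4.0
position: [513.7, -191.1, 156.3]
tool_rot: [[-0.373, 0.928, -0.001], [0.928, 0.373, 0.001], [0.001, -0.001, -1.0]]
ft_force: [-0.5, 0.1, -0.2]
grip_width: 59.7
grip_force: 0.0
```

View pics/pre.png

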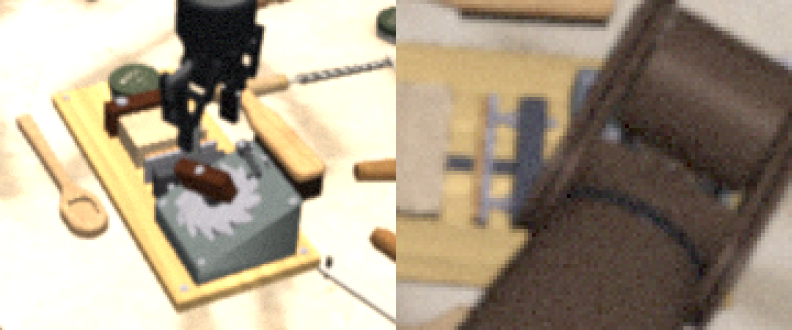

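The side view shows the open fingers straddling the bar, at about (200,100) in the crop. In the top view the plate and jaw block stay visible beside the arm, so I can measure during winding. Now descend and close.

```bash
python3 -m jog '[[0.4,0,0,0.06,0],[0.4,0,0,0.06,0],[0.4,0,0,0.06,0],[0.4,0,0,0.04,0],[0.4,0,0,0.028,0],[0.4,0,0,0,0]]' && python3 -m jog '[[-0.2,0,0,0,0],[-0.4,0,0,0,0],[-1,0,0,0,0],[-1,0,0,0,0],[-1,0,0,0,0]]'
```

```text
clock: 4.7
position: [512.9, -191.8, 92.6]
tool_rot: [[-0.371, 0.929, -0.003], [0.929, 0.371, 0.002], [0.002, -0.002, -1.0]]
ft_force: [-0.2, 0.0, 0.2]
grip_width: 59.7
grip_force: 0.0
clock: 5.2
position: [510.1, -194.3, 95.9]
tool_rot: [[-0.374, 0.927, -0.011], [0.927, 0.374, -0.003], [0.001, -0.011, -1.0]]
ft_force: [-18.3, -6.1, 10.0]
grip_width: 28.0
grip_force: 58.3
```

```bash
cat >> h.py <<'E'
def rep():
    s=read_state(); c=np.load("clamp.npz"); R=s["tool_rot"]
    print("t",s["clock"],"tooly",np.degrees(np.arctan2(R[1,1],R[0,1])).round(1),"q6",s["joints"][5].round(3),"F",s["ft_force"].round(1),"M.n",(s["torque"]@c["Rx"][:,2]).round(3),"w",round(s["grip_width"],1))
E
python3 -m jog '[[-1,0,-0.012,0,0],[-1,0,0,0,0.02],[-1,0,0,0,0.02],[-1,0,0,0,0.02]]' >/dev/null; python3 -c "from h import *;rep()"; python3 -m jog '[[-1,0,0,0,0.02],[-1,0,0,0,0.02]]'; python3 -c "from h import *;rep()"; python3 -m jog '[[-1,0,0,0,0.02],[-1,0,0,0,0.02]]'>/dev/null; python3 -c "from h import *;rep()"
```

```text
t 5.6 tooly 11.0 q6 -0.741 F [-13.6  -3.3   8.4] M.n 0.433 w 27.2
clock: 5.8
position: [509.9, -193.6, 96.7]
tool_rot: [[-0.067, 0.998, -0.003], [0.998, 0.067, 0.001], [0.001, -0.003, -1.0]]
ft_force: [-14.6, -8.4, 12.0]
grip_width: 27.4
grip_force: 83.0
t 5.8 tooly 3.8 q6 -0.615 F [-14.6  -8.4  12. ] M.n 0.784 w 27.4
t 6.0 tooly -3.4 q6 -0.488 F [-15.5   0.   11.9] M.n 0.259 w 27.3
```

```bash
cat >> h.py <<'E'
def proj(name,W):
    p,f=K(name); c=(np.atleast_2d(W)-np.array(p["eye"]))@np.array(p["attitude"])
    x,y=c[:,0]/c[:,2],c[:,1]/c[:,2]; s=1+p["k1"]*(x*x+y*y)
    return np.stack([p["cx"]+f*x*s,p["cy"]+f*y*s],-1).astype(np.float32)
def prof(a,x0,x1,z,y):
    c=np.load("clamp.npz"); o=np.array([*c["o"],0]); g=a.astype(np.float32)
    acc=0
    for x in np.arange(x0,x1+.1,3):
        q=proj("top",(c["R"]@np.stack([x+0*y,y,z+0*y])).T+o)
        acc=acc+cv2.remap(g,q[None,:,0],q[None,:,1],cv2.INTER_CUBIC)[0]
    return acc/len(np.arange(x0,x1+.1,3))
def jaw(a,show=False):
    "block edges (z58): brightness crossings, clamp y"
    y=np.arange(-75,30,.5)
    b=prof(a,22,40,58,y).sum(1)/3
    r=prof(a,22,40,54,y); 
    # crossings at mid-level for the dark block
    k=b.argmin(); lo=b[k]; hi=np.percentile(b[y>-30],50); t=(lo+hi)/2
    i=k
    while b[i]<t: i+=1
    fr=y[i-1]+.5*(t-b[i-1])/(b[i]-b[i-1])
    i=k
    while b[i]<t: i-=1
    bk=y[i]+.5*(t-b[i])/(b[i+1]-b[i])
    print("block back %.1f front %.1f lo %.0f hi %.0f"%(bk,fr,lo,hi))
    if show:
        for j in range(0,len(y),4): print(y[j],r[j].round(),end=" ")
    return fr
E
python3 - <<'E'
from h import *
a0=np.load("top0.npz")["a"]; jaw(a0,True); print()
a,d=capture("top"); jaw(a); rep()
cv2.imwrite("pics/w1.png",cv2.resize(cv2.convertScaleAbs(a[215:300,310:412],alpha=1.7),None,fx=6,fy=6,interpolation=3))
E
```

```text
block back -53.7 front -32.1 lo 44 hi 96
-75.0 [67. 62. 58.] -73.0 [62. 59. 55.] -71.0 [54. 56. 57.] -69.0 [53. 64. 72.] -67.0 [60. 82. 95.] -65.0 [ 68.  95. 112.] -63.0 [ 71.  98. 115.] -61.0 [ 72.  97. 111.] -59.0 [ 73.  93. 107.] -57.0 [ 72.  89. 101.] -55.0 [66. 80. 90.] -53.0 [56. 64. 71.] -51.0 [50. 50. 52.] -49.0 [50. 45. 44.] -47.0 [50. 44. 43.] -45.0 [50. 44. 42.] -43.0 [49. 43. 42.] -41.0 [48. 42. 42.] -39.0 [49. 42. 42.] -37.0 [48. 44. 44.] -35.0 [51. 51. 54.] -33.0 [59. 63. 70.] -31.0 [69. 77. 86.] -29.0 [75. 85. 95.] -27.0 [ 76.  90. 101.] -25.0 [ 75.  92. 104.] -23.0 [ 76.  92. 104.] -21.0 [ 76.  89. 100.] -19.0 [81. 86. 95.] -17.0 [87. 85. 90.] -15.0 [85. 81. 85.] -13.0 [74. 77. 87.] -11.0 [62. 77. 94.] -9.0 [ 57.  80. 101.] -7.0 [ 58.  86. 105.] -5.0 [ 64.  94. 112.] -3.0 [ 70. 101. 118.] -1.0 [ 70. 101. 118.] 1.0 [ 70. 102. 119.] 3.0 [ 71. 102. 119.] 5.0 [ 71. 102. 119.] 7.0 [ 71. 102. 119.] 9.0 [ 71. 101. 118.] 11.0 [ 73. 101. 117.] 13.0 [ 80. 101. 115.] 15.0 [ 86. 102. 114.] 17.0 [ 87. 101. 113.] 19.0 [ 87. 100. 112.] 21.0 [ 88. 101. 113.] 23.0 [ 88. 101. 112.] 25.0 [ 88. 100. 112.] 27.0 [ 88. 101. 112.] 29.0 [ 87. 101. 112.] 
block back -48.8 front -27.9 lo 47 hi 96
t 6.05 tooly -3.5 q6 -0.486 F [-15.6  -0.2  12.2] M.n 0.121 w 27.4
```

View pics/w1.png

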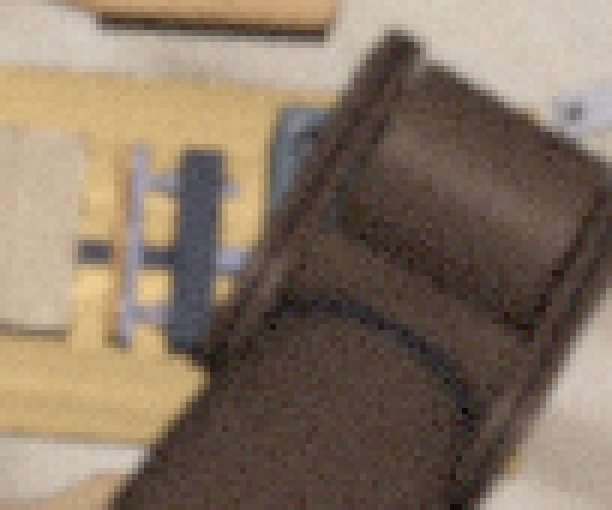

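The fingers hold the bar and the jaw follows: block front from -32.1 to about -27.8 mm for 25° of turn. The total gap is about 22–23 mm, so five clicks should give about 4 mm of push-back. Continue in stages.

```bash
for i in 1; do :; done; M='from h import *;rep();a,d=capture("top");jaw(a)'
python3 -m jog '[[-1,0,0,0,0.025],[-1,0,0,0,0.025],[-1,0,0,0,0.025],[-1,0,0,0,0.025],[-1,0,0,0,0.025]]'; python3 -c "$M"
python3 -m jog '[[-1,0,0,0,0.025],[-1,0,0,0,0.025],[-1,0,0,0,0.025],[-1,0,0,0,0.025],[-1,0,0,0,0.025]]'; python3 -c "$M"
```

```text
clock: 6.55
position: [509.0, -194.7, 97.6]
tool_rot: [[0.437, 0.899, -0.006], [0.899, -0.437, -0.002], [-0.005, -0.004, -1.0]]
ft_force: [-18.8, 1.6, 17.2]
grip_width: 27.1
grip_force: 59.5
t 6.55 tooly -25.9 q6 -0.093 F [-18.8   1.6  17.2] M.n 0.295 w 27.1
block back -44.8 front -24.4 lo 48 hi 96
clock: 7.1
position: [508.4, -194.1, 97.9]
tool_rot: [[0.749, 0.663, -0.008], [0.663, -0.749, -0.001], [-0.007, -0.005, -1.0]]
ft_force: [-21.2, 2.9, 19.9]
grip_width: 25.1
grip_force: 57.2
t 7.1 tooly -48.5 q6 0.3 F [-21.2   2.9  19.9] M.n 0.118 w 25.1
block back -40.2 front -19.7 lo 48 hi 95
```

```bash
M='from h import *;rep();a,d=capture("top");jaw(a)'
python3 -m jog '[[-1,-0.009,-0.008,-0.008,0],[-1,0,0,0,0.025],[-1,0,0,0,0.025],[-1,0,0,0,0.025],[-1,0,0,0,0.025],[-1,0,0,0,0.025]]'; python3 -c "$M"
python3 -m jog '[[-1,0,0,0,0.025],[-1,0,0,0,0.025],[-1,0,0,0,0.025],[-1,0,0,0,0.025],[-1,0,0,0,0.025],[-1,0,0,0,0.025]]'; python3 -c "$M"
```

```text
clock: 7.75
position: [507.4, -193.8, 98.9]
tool_rot: [[0.946, 0.325, -0.002], [0.325, -0.946, -0.001], [-0.003, 0.0, -1.0]]
ft_force: [-10.3, 4.4, 10.4]
grip_width: 21.5
grip_force: 57.3
t 7.75 tooly -71.0 q6 0.691 F [-10.3   4.4  10.4] M.n -0.002 w 21.5
block back -36.2 front -16.8 lo 47 hi 93
clock: 8.4
position: [507.2, -193.1, 98.8]
tool_rot: [[0.99, -0.139, -0.003], [-0.139, -0.99, 0.001], [-0.003, -0.001, -1.0]]
ft_force: [-8.2, 1.4, 11.1]
grip_width: 19.3
grip_force: 61.4
t 8.4 tooly -98.0 q6 1.16 F [-8.2  1.4 11.1] M.n 0.056 w 19.3
block back -31.6 front -12.0 lo 47 hi 90
```

```bash
python3 -m jog '[[-1,0,0,0,0.025],[-1,0,0,0,0.025],[-1,0,0,0,0.025],[-1,0,0,0,0.015],[-1,0,0,0,0]]'; python3 - <<'E'
from h import *
rep();a,d=capture("top");jaw(a)
s,d=capture("side")
cv2.imwrite("pics/w2.png",np.hstack([cv2.resize(cv2.convertScaleAbs(a[220:290,265:355],alpha=1.7),(450,350),interpolation=3),cv2.resize(cv2.convertScaleAbs(s[225:315,260:350],alpha=1.7),(350,350),interpolation=3)]))
E
```

```text
clock: 8.95
position: [507.7, -192.7, 98.5]
tool_rot: [[0.914, -0.405, -0.001], [-0.405, -0.914, 0.004], [-0.003, -0.003, -1.0]]
ft_force: [-6.9, -1.8, 9.0]
grip_width: 18.8
grip_force: 113.3
t 8.95 tooly -113.9 q6 1.435 F [-6.9 -1.8  9. ] M.n 0.3 w 18.8
block back -29.5 front -9.7 lo 47 hi 89
```

View pics/w2.png

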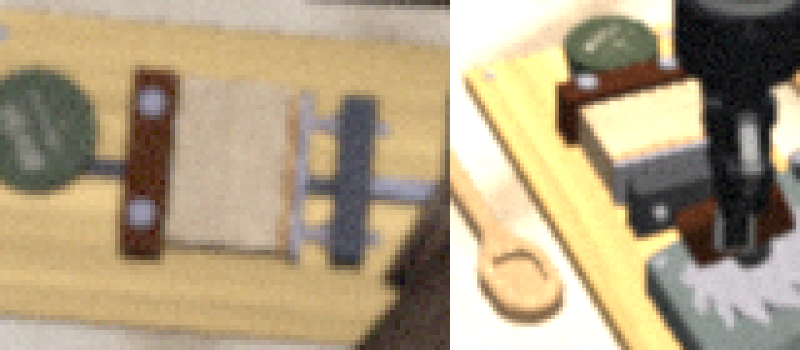

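Plate, offcut and stop are now just touching, with the plate-to-block gap still about its free 15 mm (plate edge at u≈308, block edge at ≈340 in the crop). Next is the fifth click.

```bash
M='from h import *;rep();a,d=capture("top");jaw(a)'
python3 -m jog '[[-1,0,0,0,0.02],[-1,0,0,0,0.02],[-1,0,0,0,0.02]]'>/dev/null; python3 -c "$M"
python3 -m jog '[[-1,0,0,0,0.02],[-1,0,0,0,0.015],[-1,0,0,0,0]]'; python3 -c "$M"
```

```text
t 9.35 tooly -124.7 q6 1.625 F [-12.4   0.7  15.6] M.n 0.356 w 19.2
block back -27.9 front -8.6 lo 48 hi 89
clock: 9.7
position: [507.4, -191.9, 99.6]
tool_rot: [[0.755, -0.656, -0.002], [-0.656, -0.755, 0.007], [-0.006, -0.004, -1.0]]
ft_force: [-14.0, -0.2, 15.9]
grip_width: 19.1
grip_force: 169.8
t 9.7 tooly -131.0 q6 1.732 F [-14.   -0.2  15.9] M.n 0.049 w 19.1
block back -26.7 front -7.4 lo 48 hi 89
```

```bash
cat >> h.py <<'E'
def gap(a,xs=((20,38),(-8,8))):
    y=np.arange(-65,40,.25); out=[]
    for x0,x1 in ((24,38),(9,16),(-16,-9)):
        r=prof(a,x0,x1,56,y); q=r[:,0]/r[:,2]; b=r.sum(1)
        k=b[(y<5)].argmin()
        lim=(y>y[k])&(y<y[k]+28); j=np.nonzero(lim)[0]; m=j[q[j].argmin()]
        t=.9; i=m
        while q[i]<t: i-=1
        f=i
        i=m
        while q[i]<t and i<len(y)-1: i+=1
        out.append((y[k],y[f],y[i],y[i]-y[f],q[m].round(2)))
    print("block front, plate back, gap:",[tuple(round(float(v),2) for v in o[1:]) for o in out])
E
python3 -m jog '[[-1,0,0,0,0.01],[-1,0,0,0,0.01],[-1,0,0,0,0]]'
python3 - <<'E'
from h import *
gap(np.load("top0.npz")["a"]); a,_=capture("top"); gap(a); rep(); jaw(a)
cv2.imwrite("pics/w3.png",cv2.resize(cv2.convertScaleAbs(a[220:290,265:355],alpha=1.7),(720,560),interpolation=3))
E
```

```text
clock: 10.05
position: [507.6, -191.7, 99.7]
tool_rot: [[0.713, -0.701, -0.002], [-0.701, -0.713, 0.008], [-0.006, -0.004, -1.0]]
ft_force: [-15.4, -1.0, 16.7]
grip_width: 19.3
grip_force: 182.0
block front, plate back, gap: [(-13.5, 39.75, 53.25, 0.75), (-35.75, -17.25, 18.5, 0.59), (-13.0, 39.75, 52.75, 0.63)]
block front, plate back, gap: [(12.0, 39.75, 27.75, 0.73), (-9.5, 8.25, 17.75, 0.59), (-8.25, 7.25, 15.5, 0.65)]
t 10.1 tooly -134.5 q6 1.792 F [-14.2  -0.1  16.6] M.n 0.244 w 19.1
block back -26.0 front -6.5 lo 47 hi 88
```

View pics/w3.png

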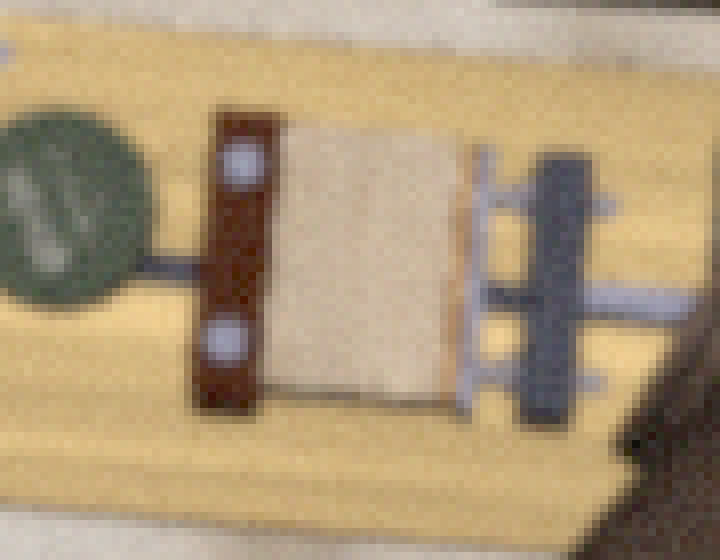

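```bash
cat >> h.py <<'E'
def span(y,b,c0):
    "half-level edges of the dark strip near c0"
    j=np.nonzero(abs(y-c0)<8)[0]; k=j[b[j].argmin()]; res=[]
    for s in (-1,1):
        w=b[k:k+55] if s>0 else b[k-54:k+1][::-1]
        t=(w[:20].min()+np.median(w[40:]))/2; i=np.nonzero(w>t)[0][0]
        res.append(y[k]+s*.5*(i-1+(t-w[i-1])/(w[i]-w[i-1])))
    return np.array(res)
def push(a,c0):
    y=np.arange(-90,130,.5)
    for x0,x1 in ((20,24),(26,40),(-10,-6)):
        B=span(y,prof(a,x0,x1,58,y).sum(1),c0); S=span(y,prof(a,x0,x1,60,y).sum(1),88)
        print(x0,"block",B.round(1),"stop",S.round(1),"dist",((S-B).mean()+1.4).round(2),"scaled",((S-B).mean()*1.008+1.4).round(2))
E
python3 - <<'E'
from h import *
print("initial");push(np.load("top0.npz")["a"],-43);print("now")
for _ in range(2): a,_d=capture("top"); push(a,-16)
E
```

```text
initial
20 block [-53.  -32.4] stop [ 77.6 101.9] dist 133.82 scaled 134.88
26 block [-53.6 -32.9] stop [76.8 84.9] dist 125.48 scaled 126.48
-10 block [-53.8 -20.5] stop [ 75.8 103.2] dist 128.08 scaled 129.09
now
20 block [-27.3  -5. ] stop [ 78.5 102.1] dist 107.86 scaled 108.71
26 block [-26.7  -6.1] stop [78.1 85.7] dist 99.71 scaled 100.5
-10 block [-26.3   5.7] stop [ 79.4 103.2] dist 102.99 scaled 103.8
20 block [-27.2  -5.6] stop [ 78.6 102. ] dist 108.11 scaled 108.96
26 block [-26.5  -6.1] stop [78.2 85.4] dist 99.53 scaled 100.31
-10 block [-26.1   6. ] stop [ 79.2 102.1] dist 102.13 scaled 102.94
```

The clean band gives a block-to-stop distance of about 108–109 mm, against 109 for a free plate, so the push-back is only about 1 mm. The sixth click should bring it to about 5–6 mm, so continue.

```bash
M='from h import *;rep();a,d=capture("top");jaw(a);push(a,-14)'
python3 -m jog '[[-1,-0.007,0.007,-0.008,0],[-1,0,0,0,0.025],[-1,0,0,0,0.025],[-1,0,0,0,0.025],[-1,0,0,0,0]]'; python3 -c "$M"
python3 -m jog '[[-1,0,0,0,0.025],[-1,0,0,0,0.025],[-1,0,0,0,0.025],[-1,0,0,0,0]]'; python3 -c "$M"
```

```text
clock: 10.7
position: [506.7, -191.0, 101.4]
tool_rot: [[0.527, -0.85, 0.003], [-0.85, -0.527, 0.007], [-0.005, -0.006, -1.0]]
ft_force: [-6.7, 5.3, 12.3]
grip_width: 19.1
grip_force: 192.3
t 10.7 tooly -148.2 q6 2.03 F [-6.7  5.3 12.3] M.n -0.201 w 19.1
block back -23.6 front -4.3 lo 48 hi 88
20 block [-24.4  -4.1] stop [ 78.8 102.2] dist 106.17 scaled 107.01
26 block [-24.1  -4.3] stop [78.2 85.8] dist 97.64 scaled 98.4
-10 block [-23.    5.3] stop [ 79.3 103.5] dist 101.62 scaled 102.42
clock: 11.15
position: [507.1, -191.6, 102.6]
tool_rot: [[0.311, -0.95, 0.004], [-0.95, -0.311, 0.004], [-0.003, -0.005, -1.0]]
ft_force: [-10.1, 9.3, 16.2]
grip_width: 19.2
grip_force: 203.7
t 11.15 tooly -161.9 q6 2.27 F [-10.1   9.3  16.2] M.n -0.514 w 19.2
block back -21.8 front -2.7 lo 47 hi 88
20 block [-22.3  -1.6] stop [ 78.4 102.4] dist 103.76 scaled 104.58
26 block [-22.2  -2.8] stop [78.2 85.7] dist 95.87 scaled 96.62
-10 block [-21.7   5.5] stop [ 79.1 101.4] dist 99.73 scaled 100.52
```

```bash
M='from h import *;rep();a,d=capture("top");jaw(a);push(a,-11)'
python3 -m jog '[[-1,0,0,0,0.02],[-1,0,0,0,0.012],[-1,0,0,0,0]]'; python3 -c "$M"
python3 -m jog '[[-0.6,0,0,0,0],[-0.3,0,0,0,0],[0,0,0,0,0],[0.2,0,0,0,0],[0.3,0,0,0,0]]'; python3 -c "$M"
```

```text
clock: 11.5
position: [507.4, -191.4, 102.7]
tool_rot: [[0.216, -0.976, 0.004], [-0.976, -0.216, 0.005], [-0.004, -0.005, -1.0]]
ft_force: [-9.2, 9.9, 16.8]
grip_width: 19.1
grip_force: 210.9
t 11.5 tooly -167.5 q6 2.369 F [-9.2  9.9 16.8] M.n -0.447 w 19.1
block back -20.5 front -1.4 lo 47 hi 87
20 block [-21.4  -0.9] stop [ 78.7 101.8] dist 102.81 scaled 103.62
26 block [-20.9  -1. ] stop [78.1 85.7] dist 94.26 scaled 95.0
-10 block [-21.1   6. ] stop [ 79.1 103.2] dist 100.12 scaled 100.91
clock: 12.05
position: [505.2, -193.4, 98.0]
tool_rot: [[0.215, -0.977, -0.001], [-0.977, -0.215, 0.0], [-0.0, 0.001, -1.0]]
ft_force: [-0.3, 0.1, -0.2]
grip_width: 55.3
grip_force: 0.0
t 12.05 tooly -167.6 q6 2.372 F [-0.3  0.1 -0.2] M.n 0.041 w 55.3
block back -21.7 front -2.3 lo 48 hi 88
20 block [-22.3  -1. ] stop [ 78.4 102.3] dist 103.37 scaled 104.19
26 block [-22.2  -2.2] stop [78.1 85.8] dist 95.5 scaled 96.25
-10 block [-21.6   5.4] stop [ 79.1 102.6] dist 100.31 scaled 101.11
```

The jaw backed off only about 1 mm on release, so the pawl has caught at click six, with push-back about 5 mm. Retract and check.

```bash
python3 -m jog '[[0.3,0,0,-0.04,0],[0.3,0,0,-0.08,0],[0.3,0,0,-0.12,0],[0.3,0,0,-0.12,0],[0.3,0,0,-0.12,0],[0.3,0,0,-0.12,0],[0.3,0,0,0,0],[0.3,0,0,0,0],[0.3,0,0,0,0]]'; python3 - <<'E'
from h import *
rep();a,d=capture("top");jaw(a);push(a,-11); s,d=capture("side")
cv2.imwrite("pics/w4.png",np.hstack([cv2.resize(cv2.convertScaleAbs(a[220:290,265:355],alpha=1.7),(450,350),interpolation=3),cv2.resize(cv2.convertScaleAbs(s[225:325,260:360],alpha=1.7),(350,350),interpolation=3)]))
E
```

```text
clock: 13.0
position: [504.8, -193.0, 246.9]
tool_rot: [[0.215, -0.977, -0.002], [-0.977, -0.215, 0.001], [-0.002, 0.002, -1.0]]
ft_force: [0.5, 0.3, 0.3]
grip_width: 55.5
grip_force: 0.0
t 13.0 tooly -167.6 q6 2.371 F [0.5 0.3 0.3] M.n 0.003 w 55.5
block back -21.6 front -2.6 lo 46 hi 89
20 block [-22.1  -1.2] stop [ 78.6 102.1] dist 103.4 scaled 104.22
26 block [-22.   -2.7] stop [78.3 85.6] dist 95.69 scaled 96.45
-10 block [-21.4   6. ] stop [ 78.9 103. ] dist 100.07 scaled 100.86
```

View pics/w4.png

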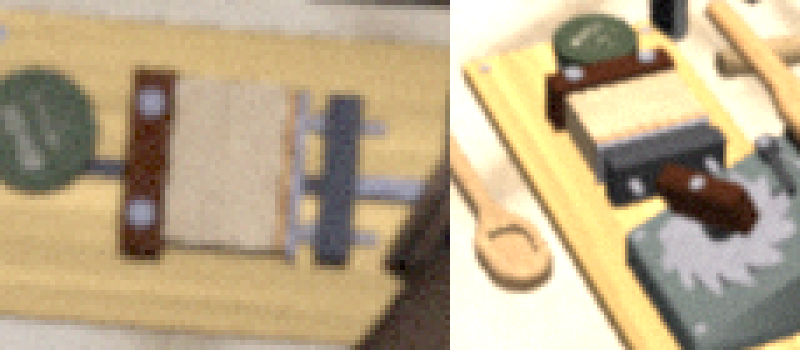

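The plate-to-block gap has shrunk from about 32 to 20 crop pixels (plate edge u≈308, block u≈328), so the push-back is about 5–6 mm. The jaw is steady and the gripper is clear of the clamp, so I'm handing in.

```bash
python3 -c "
from workcell import *
print(job_done())"
```

```text
the job is handed in; nothing more can be done
None
```

I wound the clamp six clicks, and by camera the offcut is squeezed against the stop with the plate pushed back about 5 mm; the pawl holds it with the gripper clear. I handed it in at about 13 s and saw no verdict.

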